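Slide the guide scope into its saddle

TASK

Take the small guide scope out of its storage cradle and slide its foot, lens end first, into the track of the saddle on the low white mount head, entering by the open end, until the foot is fully home against the stop. The cradle lets you hold only the front of the scope and the saddle leaves room to hold only its rear, so on the way set it down on the table, foot down, and take it again. Do not knock the mug, the bottle, the screwdriver or the eyepiece about, and leave the scope resting in the saddle.

Things in the scene. Friction and masses are not known exactly. Their poses are not given: they have to be found in the camera images.
- scope_rear (a point): Centre of the guide scope's REAR tube ring. The scope (0.2-0.42 kg, balanced near its middle): a 33 mm brass tube along x in two alike black square rings, each a 40 mm cube with flat sides, on a T-shaped aluminium foot. +x to the lens, z up. From here: front ring centre 90 mm ahead, foot's underside 38 mm below, ring tops 20 above, eyepiece end 50 behind, lens end 147 ahead.
- scope_front (a point): Centre of the scope's FRONT tube ring (40 mm black cube next to the short black dew shield, 39 mm across, at the lens end), 38 mm above the foot's underside. Same axes as scope_rear. The scope starts upright in the cradle, foot down.
- scope_tip (a point): Front end of the foot, on its underside, mid-width: 30 mm ahead of and 38 below scope_front. Same axes. The foot is 150 mm long: flange 40 wide, 6 thick (first 10 mm at the front 34 wide, 4 thick), 24 mm wide neck above it up to 18 mm, where the rings begin. This end enters the track and meets the stop.
- cradle: Grey plastic storage cradle, fixed, 145 x 66 mm. Origin on the table; +x is the way the lens points. Floor 15 mm up, running to x = 85 mm; rear wall and side walls (x -60 to +60, inner faces y +/-23) up to 75 mm, 2 mm above the ring tops.
- cradle_front (a point): Open front of the cradle, at its floor, x = 60 mm in the cradle, where the side walls end. The scope's rear ring is hemmed in by the walls (3 mm each side); the front ring's centre starts about 33 mm ahead of here, free at both sides. The scope lifts straight up out of the cradle.
- saddle: White and aluminium saddle on a low mount head, fixed. Origin on the table under mid-track; +x is the way the foot slides in. Track floor 50 mm up, from the open mouth at x -45 mm to the stop at +45. Tall cheeks along the whole track up to 107 mm, inner faces y +/-24 (4 mm beside the rings, no room for fingers), outer +/-32; knobs to y +/-52 at x 10. Base disc radius 55, 12 thick.
- saddle_mouth (a point): Open end of the track, mid-width, at floor level (50 mm above the table). Axes as the saddle. Channel 44 mm wide and 10 high, under lips that overhang to y +/-15 mm and are 5 mm thick. At the mouth the sides and lips flare and the floor ramps down, to 17 mm further out.
- saddle_stop (a point): Face of the end stop, mid-width, at floor level, 90 mm beyond the mouth; 14.5 mm high, and the dew shield passes over it. With the scope home, scope_tip is here and scope_rear is 30 mm outside the mouth.
- mug: White mug, 95 mm high, 80 mm wide, bystander; origin under its centre.
- oil: Amber bottle, 220 mm high, 66 mm wide, bystander; origin under its centre.
- driver: Screwdriver lying on the table, bystander.
- eyepiece: Black eyepiece standing on its barrel, 68 mm high, 48 mm wide, bystander; origin under its centre.
Mind the look-alikes: they are no part of the job. Leave any red look-alike of the saddle alone.

How it is judged:
By the outcome, as a careful person would: the job done as asked, in the order asked, and still so for the second after the job is handed in, with the robot touching nothing.
It also fails if it takes over 48 s, if anything falls off the work surface, if the arm or the gripper's body presses on something with over 40 N, if the wrist force passes 120 N, or if a joint passes its speed limit or range.

ROBOT

A 6-joint arm with a two-finger parallel gripper is mounted at the origin on the work surface. World frame = base frame: x ahead of the robot, y to its left, z up, the work surface at z = 0. Lengths are in mm, angles in rad, forces in N, time in s.
With the tool pointing down it reaches from about 275 to 1000 mm from the base axis. Payload 8.4 kg.
Tool frame: the origin (TCP) lies at the very end of the fingers, on their centre line; the grasp point (between the pads) lies 19 mm behind it; z points along the fingers, y is the direction in which the jaws open and shut (so a half turn about z gives the same grasp; the last joint's range is limited). The gripper opens to 85 mm and grips with 20 to 120 N. Pads are 22 mm wide; open, the fingers measure 114 mm over their backs; the gripper's body (76 mm by 85 mm) begins 54 mm behind the grasp point. The pads swing forward as they close: fully open they stand 13 mm farther back than shut.
Start: joints at [-1.349, 0.353, 1.633, -0, 1.155, -0.002], TCP at [138.708, -609.416, 191.381] pointing down, gripper open.
Joint ranges: [-2.63, 2.63], [-0.92, 2.1], [0.06, 2.66], [-1.3, 4.44], [0, 2.69], [-3.02, 3.02]. Speed limits (rad/s): [2.22, 2.22, 2.79, 3.14, 3.14, 3.14].

INTERFACE

Orientations are given as [roll, pitch, yaw] about the fixed x, y, z axes, in that order (R = Rz(yaw) Ry(pitch) Rx(roll)).
In Python, from rig import sense, grab_frame, sign_off, masks_of gives the robot as it stands. The module is installed in compiled form; this text tells all that it offers.
- The arm moves only by the shell command python3 -m inch 'ROWS' [FORCE]. ROWS is JSON, a list of rows, each an object of numbers: "gripper": the finger opening in m, from 0 to 0.0854; "tx", "ty", "tz": the shift along the tool's x, y, z in m; "spin": the turn about the tool's z in degrees. In form: [{"gripper": .., "tx": .., "ty": .., "tz": .., "spin": ..}, ...]. A call has exactly 8 rows; each row shifts and turns the commanded pose from where the row before left it, along the tool's axes as they then stand; what a row does not reach is not made up. A row lasts 1/10 s, in which the tool goes at most 50 mm and 8.59 degrees, less where a joint would pass 70% of its speed; a pose out of reach is approached as far as the arm can. A call is refused whole if a number of a shift passes 0.05 or a number of a turn 8.59, either way. A call with a gripper value outside its range is refused whole. The fingers move at their own pace and stop on an object; FORCE is the grip in N (left out, the last holds). Time passes only in rows, so rows that do not move let the fingers close, or fill a call up. It gives the time, the measured TCP pose, the force and the opening at its end, in the units of the state.
- sense(): the state, without advancing time (a new reading comes with each control period).
- grab_frame(name): name is "scene" or "top" or "wrist"; returns a dict with "pixels" (420x560x3 uint8, red, green, blue), "K" (3x3 intrinsics, pixels), "extrinsics" (4x4, takes a point from camera to world coordinates). Camera axes: x right, y down, z forward; pixel columns grow to the right and rows downward; lengths in mm; the calibration is good to about 2 mm. A picture is of the moment at which its call begins. There is no depth.
- sign_off(): hands the job in, once; it reports no verdict.
Trained networks look in the newest picture that a camera, given by its name, has taken for a name from the list of things; names that differ only in an ending like _2 or _b are one class to them, and where a whole thing is asked for, a point or a joint stands for the part that bears it (a point fixed in the world has none). Each returns a list of dicts, best first, with "conf" (0 to 1); they miss things now and then, are a little off and sometimes report something else, mostly with a low value. They report only what shows in the picture. A call takes as long as a camera call. They do not tell look-alikes from the thing itself.
- masks_of(camera, target): "pixels" (420x560 bool, what is visible of it) and "centre" ([row, column] in pixels, amid what is visible of it).
The state is a dict: "clock": time; "qpos": joint angles; "qvel": joint speeds; "joint_efforts": joint torques, N m; "eef_pos": TCP position; "tcp_rot": TCP orientation; "contact_force": force on the tool from outside, world axes, zero at the start; "wrist_torque": the same for the moment, N m; "opening": opening from 0.0 (shut) to 1.0 (fully open).
Only numpy, scipy, OpenCV 4.12 (cv2) and the standard library are available. Lean on these libraries where they do the work, as an engineer would, in place of code of your own. Each camera call takes 0.05 s, during which the arm holds its last target.

## Working session

There is one attempt and no reset: what is moved stays moved. The work goes in short steps, Python scripts to look and compute and a shell command to move; the robot and the scene stay as the last step left them, time stands still between calls to the robot, and variables do not carry over. Pictures are saved under pics/ and viewed, and the job is handed in when it is done.

```bash
mkdir -p pics; cat > h.py <<'E'
import numpy as np,cv2
from rig import *
def shot(n,f):
    d=grab_frame(n); cv2.imwrite('pics/'+f,cv2.cvtColor(d['pixels'],cv2.COLOR_RGB2BGR)); return d
def ray(d,r,c):
    T=np.array(d['extrinsics']);K=np.array(d['K'])
    v=T[:3,:3]@np.linalg.inv(K)@np.array([c,r,1.]); return T[:3,3],v
def atz(d,r,c,z):
    o,v=ray(d,r,c); return o+v*(z-o[2])/v[2]
def proj(d,P):
    T=np.array(d['extrinsics']);K=np.array(d['K']);P=np.atleast_2d(P).astype(float)
    p=(P-T[:3,3])@T[:3,:3]; q=p@K.T; return q[:,:2]/q[:,2:]
E
python3 - <<'E'
from h import *
import pickle
s=sense();print(s)
D={}
for n in ['scene','top','wrist']:
    D[n]=shot(n,n+'0.png'); print(n,np.round(D[n]['extrinsics'],3).tolist(),np.array(D[n]['K']).tolist())
    for t in ['scope_rear','scope_front','scope_tip','cradle','cradle_front','saddle','saddle_mouth','saddle_stop']:
        print(t,[(round(m['conf'],2),np.round(m['centre']).tolist(),int(m['pixels'].sum())) for m in masks_of(n,t)])
pickle.dump(D,open('D0.pkl','wb'))
E
```

```text
{'clock': 0.0, 'qpos': array([-1.34940883e+00,  3.53613937e-01,  1.63416035e+00,  3.74245274e-05,
        1.15521233e+00, -2.41281194e-03]), 'qvel': array([ 7.77371916e-04, -6.48912117e-05,  6.80093954e-04,  1.65842960e-03,
       -1.16454640e-04, -1.16837290e-03]), 'joint_efforts': array([ 9.15621313e-04, -6.05253267e+01, -3.42065871e+01,  1.96449873e-04,
        9.25532455e-03,  5.70253732e-06]), 'eef_pos': array([ 138.5947826 , -608.87597753,  190.67187818]), 'tcp_rot': array([-3.14019878e+00, -3.75811523e-05,  2.23785151e-01]), 'contact_force': array([-0.24399994,  1.0216048 , -0.27888514]), 'wrist_torque': array([-0.02424633,  0.02793865, -0.01012231]), 'opening': 1.0030865651466694}
scene [[-0.274, 0.826, -0.493, 1177.199], [0.962, 0.237, -0.137, 182.661], [0.003, -0.512, -0.859, 1068.086], [0.0, 0.0, 0.0, 1.0]] [[427.32405271098526, 0.0, 272.5190117852037], [0.0, 427.32405271098526, 216.15969914116545], [0.0, 0.0, 1.0]]
scope_rear [(0.88, [193.0, 198.0], 989)]
scope_front [(0.67, [191.0, 198.0], 1004), (0.62, [236.0, 318.0], 1654)]
scope_tip [(0.85, [193.0, 198.0], 998)]
cradl
[... 649 characters left out ...]
, 1139)]
cradle_front [(0.68, [147.0, 264.0], 451), (0.6, [258.0, 370.0], 895)]
saddle [(0.74, [210.0, 225.0], 1850), (0.67, [305.0, 174.0], 2234), (0.65, [226.0, 373.0], 1501), (0.2, [248.0, 351.0], 1166)]
saddle_mouth [(0.77, [207.0, 223.0], 1886), (0.56, [303.0, 175.0], 2242)]
saddle_stop [(0.9, [206.0, 227.0], 1849), (0.57, [304.0, 176.0], 2231)]
wrist [[0.222, -0.927, -0.303, 216.496], [-0.975, -0.211, -0.069, -593.77], [-0.0, 0.311, -0.951, 372.823], [0.0, 0.0, 0.0, 1.0]] [[340.2927689217101, 0.0, 285.06171855716354], [0.0, 340.2927689217101, 215.7490567015647], [0.0, 0.0, 1.0]]
scope_rear []
scope_front []
scope_tip []
cradle []
cradle_front []
saddle []
saddle_mouth []
saddle_stop []
```

View pics/scene0.png

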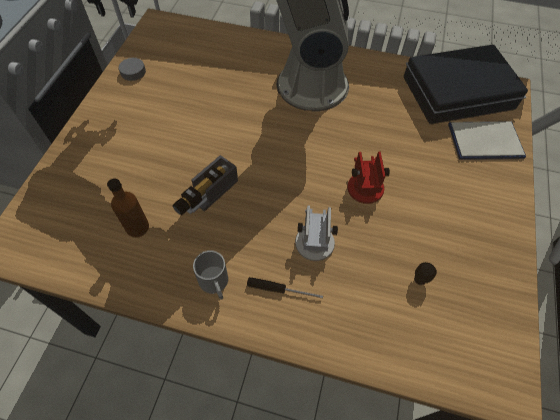

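View pics/top0.png

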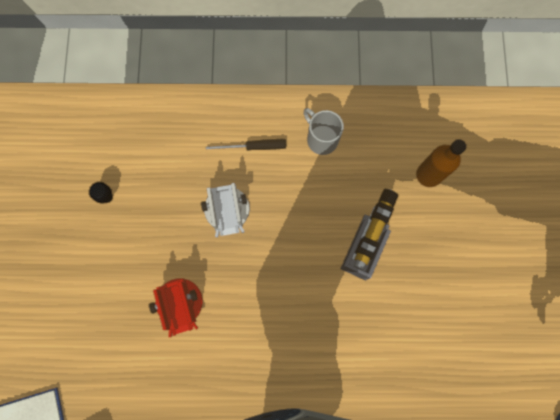

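The scope in its cradle is at top ~(235,372) (scene ~(190,200)). There are two saddles: white at top (208,226), scene (236,316), and red at top (305,175), scene (178,366). The white one matches the "low white mount head", and the red one is the look-alike. I'll enlarge crops to confirm.

```bash
python3 - <<'E'
from h import *
a=cv2.imread('pics/top0.png');b=cv2.imread('pics/scene0.png')
f=lambda im,r,c,h,w,k:cv2.resize(im[r:r+h,c:c+w],None,fx=k,fy=k,interpolation=cv2.INTER_CUBIC)
def gr(im,r,c,h,w,k):
    o=f(im,r,c,h,w,k)
    for i in range(0,h,10): cv2.putText(o,str(r+i),(0,i*k+4),0,.35,(255,255,255),1);cv2.line(o,(22,i*k),(28,i*k),(255,255,255),1)
    for i in range(0,w,10): cv2.putText(o,str(c+i),(i*k-8,10),0,.35,(255,255,255),1);cv2.line(o,(i*k,12),(i*k,18),(255,255,255),1)
    return o
x=np.hstack([gr(a,180,330,110,75,5),gr(a,175,190,110,75,5)]);cv2.imwrite('pics/c1.png',x)
x=np.hstack([gr(b,145,165,80,80,5),gr(b,195,285,80,70,5)]);cv2.imwrite('pics/c2.png',x)
E
```

```text
(no output)
```

View pics/c1.png

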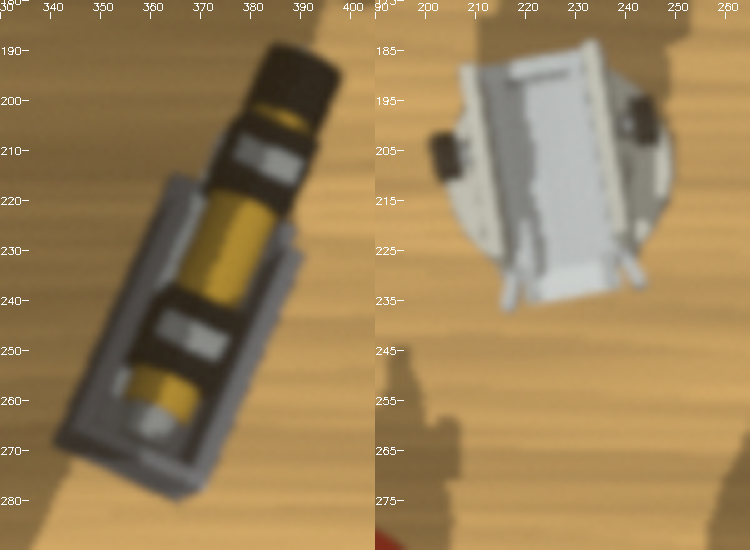

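View pics/c2.png

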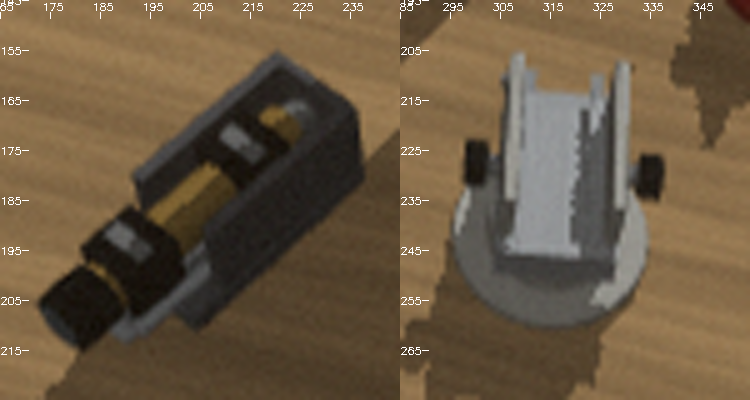

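The white saddle is confirmed. Its flared, ramped mouth faces the robot at top row ~233, and the stop end is at row ~190. The scope's lens points up-image (388,192), with the front ring top at (383,211) and the rear ring top at (368,246). Next I'll measure both with a keypoint fit over the two views.

```bash
cat >> h.py <<'E'
from scipy.optimize import least_squares
def fit(obs,x0):
    # obs list of (cam,[col,row],modelpoint); x: x,y,yaw
    def res(x):
        c,s=np.cos(x[2]),np.sin(x[2]);out=[]
        for d,uv,m in obs:
            P=[x[0]+c*m[0]-s*m[1],x[1]+s*m[0]+c*m[1],m[2]]
            out+=list((proj(d,P)[0]-uv))
        return np.array(out)
    r=least_squares(res,x0,loss='soft_l1'); return r.x,res(r.x).reshape(-1,2)
E
python3 - <<'E'
from h import *
import pickle
D=pickle.load(open('D0.pkl','rb'));t=D['top'];s=D['scene']
A=atz(t,211,383,73);B=atz(t,246,368,73);print(A,B,np.linalg.norm(A-B),np.degrees(np.arctan2(*(A-B)[1::-1])))
A=atz(s,192.5,190.5,73);B=atz(s,173.5,212.5,73);print(A,B,np.linalg.norm(A-B),np.degrees(np.arctan2(*(A-B)[1::-1])))
# saddle cheek tops z=107: 
o=[(t,(209,192.5),(45,28,107)),(t,(232.5,187.5),(45,-28,107)),(t,(214.5,226.5),(-45,28,107)) ,(t,(239,222),(-45,-28,107)),
(s,(308,206),(-45,-28,107)),(s,(329.5,207.5),(-45,28,107))]
print(fit(o,[450,150,0.1]))
E
```

```text
[ 600.35020128 -215.42260964   73.        ] [ 518.99301945 -178.49306184   73.        ] 89.34641871189963 -24.41418732648965
[ 595.22207414 -218.2404653    73.        ] [ 516.18971722 -181.61157895   73.        ] 87.10791442538184 -24.866164647546942
(array([603.41589613, 147.40730328, -18.65634349]), array([[-0.81764488, -4.34356611],
       [ 0.23657499, -3.75397125],
       [ 0.04310149,  0.37305246],
       [ 0.48862068,  0.30825038],
       [ 0.47808813, -1.46668855],
       [ 0.05393416, -1.43676602]]))
```

```bash
python3 - <<'E'
from h import *
import pickle
D=pickle.load(open('D0.pkl','rb'));t=D['top'];s=D['scene']
o=[(t,(208.6,188),(45,28,107)),(t,(233.4,183.5),(45,-28,107)),(t,(214.4,226),(-45,28,107)) ,(t,(239.4,222.3),(-45,-28,107)),
(s,(308,206),(-45,-28,107)),(s,(329.5,207.5),(-45,28,107))]
print(fit(o,[600,150,0.2]))
print('bottle',atz(t,146,458,220),atz(s,184,114,220),'mug',atz(t,124,325,95),'eyep',atz(t,191,100,60), 'driver',atz(t,145,247,10))
E
```

```text
(array([6.04865523e+02, 1.46948651e+02, 1.79548708e-01]), array([[ 5.44632239e-02, -6.74403898e-01],
       [-1.46859777e-01, -2.58753835e-01],
       [ 7.13425433e-02,  1.11068506e-01],
       [ 6.50467860e-02, -4.17163881e-01],
       [ 4.21700079e-01, -1.16709598e+00],
       [-9.38825947e-05, -8.92730120e-01]]))
bottle [ 707.45025279 -344.29139454  220.        ] [ 708.99389465 -345.55072906  220.        ] mug [802.68572173 -82.45861742  95.        ] eyep [645.24936514 442.50392583  60.        ] driver [779.04132568 104.03984978  10.        ]
```

```bash
python3 -m inch '[{"tx":0.0407,"ty":-0.0224},{"tx":0.0407,"ty":-0.0224},{"tx":0.0407,"ty":-0.0224},{"tx":0.0407,"ty":-0.0224},{"tx":0.0407,"ty":-0.0224},{"tx":0.0407,"ty":-0.0224},{"tx":0.0407,"ty":-0.0224},{"tx":0.0407,"ty":-0.0224}]'; python3 -m inch '[{"tx":0.0407,"ty":-0.0224},{"tx":0.0407,"ty":-0.0224},{"tx":0.0407,"ty":-0.0224},{"tx":0.0407,"ty":-0.0224},{"tx":0.0407,"ty":-0.0224},{"spin":8.5},{"spin":8.5},{"spin":8.5}]'; python3 -m inch '[{"spin":8.5},{"spin":3.5},{},{},{},{},{},{}]'
python3 - <<'E'
from h import *
import pickle
d=shot('wrist','w1.png');s=sense();print(s['clock'],s['eef_pos'],s['tcp_rot'],np.round(d['extrinsics'],3).tolist())
pickle.dump(d,open('w1.pkl','wb'))
for t in ['scope_rear','cradle']:
    print(t,[(round(m['conf'],2),np.round(m['centre']).tolist(),int(m['pixels'].sum())) for m in masks_of('wrist',t)])
E
```

```text
1.4 [ 138.70713685 -609.4102602   191.36229228] [-3.14155951e+00 -2.75898791e-06  2.23793902e-01] [[0.222, -0.927, -0.303, 216.496], [-0.975, -0.211, -0.069, -593.77], [-0.0, 0.311, -0.951, 372.809], [0.0, 0.0, 0.0, 1.0]]
scope_rear []
cradle []$[0]: bad value
$[0]: bad value
$[0]: bad value
```

View pics/w1.png

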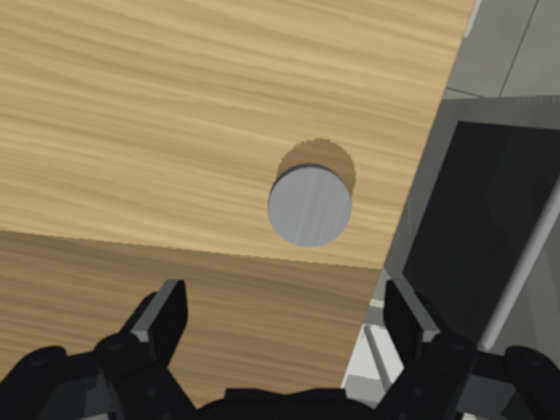

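The call was refused, so every row needs all its keys.

```bash
python3 -m inch '[{"gripper":0.085,"tx":0.0407,"ty":-0.0224,"tz":0,"spin":0},{"gripper":0.085,"tx":0.0407,"ty":-0.0224,"tz":0,"spin":0},{"gripper":0.085,"tx":0.0407,"ty":-0.0224,"tz":0,"spin":0},{"gripper":0.085,"tx":0.0407,"ty":-0.0224,"tz":0,"spin":0},{"gripper":0.085,"tx":0.0407,"ty":-0.0224,"tz":0,"spin":0},{"gripper":0.085,"tx":0.0407,"ty":-0.0224,"tz":0,"spin":0},{"gripper":0.085,"tx":0.0407,"ty":-0.0224,"tz":0,"spin":0},{"gripper":0.085,"tx":0.0407,"ty":-0.0224,"tz":0,"spin":0}]'
```

```text
clock: 2.3
eef_pos: [417.7, -361.0, 191.6]
tcp_rot: [3.141, -0.0, 0.224]
contact_force: [0.7, -1.0, 0.9]
opening: 1.0
```

```bash
python3 -m inch '[{"gripper":0.085,"tx":0.0407,"ty":-0.0224,"tz":0,"spin":0},{"gripper":0.085,"tx":0.0407,"ty":-0.0224,"tz":0,"spin":0},{"gripper":0.085,"tx":0.0407,"ty":-0.0224,"tz":0,"spin":0},{"gripper":0.085,"tx":0.0407,"ty":-0.0224,"tz":0,"spin":0},{"gripper":0.085,"tx":0.0407,"ty":-0.0224,"tz":0,"spin":8.5},{"gripper":0.085,"tx":0,"ty":0,"tz":0,"spin":8.5},{"gripper":0.085,"tx":0,"ty":0,"tz":0,"spin":8.5},{"gripper":0.085,"tx":0,"ty":0,"tz":0,"spin":8.5}]'; python3 -m inch '[{"gripper":0.085,"tx":0,"ty":0,"tz":0,"spin":3.5},{"gripper":0.085,"tx":0,"ty":0,"tz":0,"spin":0},{"gripper":0.085,"tx":0,"ty":0,"tz":0,"spin":0},{"gripper":0.085,"tx":0,"ty":0,"tz":0,"spin":0},{"gripper":0.085,"tx":0,"ty":0,"tz":0,"spin":0},{"gripper":0.085,"tx":0,"ty":0,"tz":0,"spin":0},{"gripper":0.085,"tx":0,"ty":0,"tz":0,"spin":0},{"gripper":0.085,"tx":0,"ty":0,"tz":0,"spin":0}]'
python3 - <<'E'
from h import *
import pickle
d=shot('wrist','w2.png');s=sense();print(s['clock'],s['eef_pos'],s['tcp_rot'],np.round(d['extrinsics'],3).tolist())
pickle.dump(d,open('w2.pkl','wb'))
E
```

```text
clock: 3.1
eef_pos: [590.3, -207.4, 191.2]
tcp_rot: [3.142, 0.0, -0.375]
contact_force: [-0.1, 0.9, 0.1]
opening: 0.995
clock: 3.9
eef_pos: [590.0, -208.0, 191.4]
tcp_rot: [-3.142, 0.0, -0.431]
contact_force: [-0.2, 0.1, 0.8]
opening: 0.999
3.95 [ 589.95576695 -208.07659389  191.38209177] [-3.14157582e+00  2.53142781e-05 -4.30651686e-01] [[-0.417, -0.864, -0.282, 662.493], [-0.909, 0.397, 0.129, -243.265], [0.0, 0.311, -0.951, 372.818], [0.0, 0.0, 0.0, 1.0]]
```

View pics/w2.png

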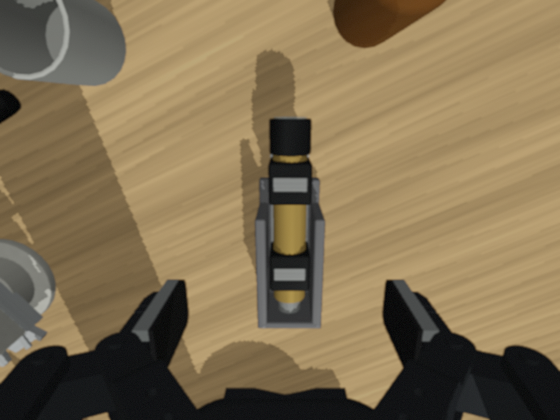

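The wrist view shows the scope vertical in the picture: front ring top at about (row 184, col 290), rear at (274,290). The mug is top left and the bottle top right.

```bash
python3 - <<'E'
from h import *
import pickle
d=pickle.load(open('w2.pkl','rb'))
A=atz(d,184.5,290,73);B=atz(d,274,290,73);print(A,B,np.linalg.norm(A-B),np.degrees(np.arctan2(*(A-B)[1::-1])))
im=cv2.imread('pics/w2.png')[100:340,230:350];im=cv2.resize(im,None,fx=2.4,fy=2.4,interpolation=2);cv2.imwrite('pics/c3.png',im)
y=-.4307
tcp=np.array([589.96,-208.08]);dx=A[:2]-tcp
print('tx',dx@[np.cos(y),np.sin(y)],'ty',dx@[np.sin(y),-np.cos(y)])
E
```

```text
[ 598.4752297  -218.83200767   73.        ] [ 516.74222558 -181.75207667   73.        ] 89.75079524126275 -24.402439433709507
tx 12.226603640550005 ty 6.214898975020342
```

View pics/c3.png

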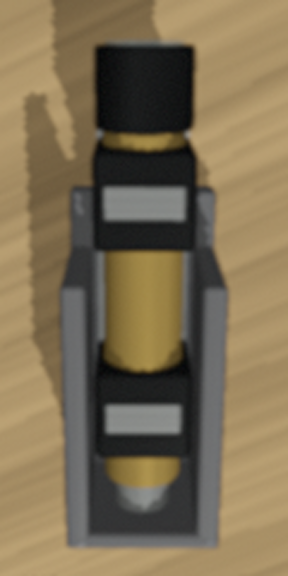

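```bash
python3 -m inch '[{"gripper":0.085,"tx":0.0122,"ty":0.0062,"tz":0.02,"spin":-0.3},{"gripper":0.085,"tx":0,"ty":0,"tz":0.04,"spin":0},{"gripper":0.085,"tx":0,"ty":0,"tz":0.04,"spin":0},{"gripper":0.085,"tx":0,"ty":0,"tz":0.03,"spin":0},{"gripper":0.085,"tx":0,"ty":0,"tz":0.02,"spin":0},{"gripper":0.085,"tx":0,"ty":0,"tz":0.009,"spin":0},{"gripper":0.085,"tx":0,"ty":0,"tz":0,"spin":0},{"gripper":0.07,"tx":0,"ty":0,"tz":0,"spin":0}]' 70
python3 - <<'E'
from h import *
d=shot('wrist','w3.png')
E
```

```text
clock: 4.75
eef_pos: [599.2, -219.1, 33.4]
tcp_rot: [-3.142, -0.001, -0.425]
contact_force: [0.3, -0.2, 0.2]
opening: 0.85
```

View pics/w3.png

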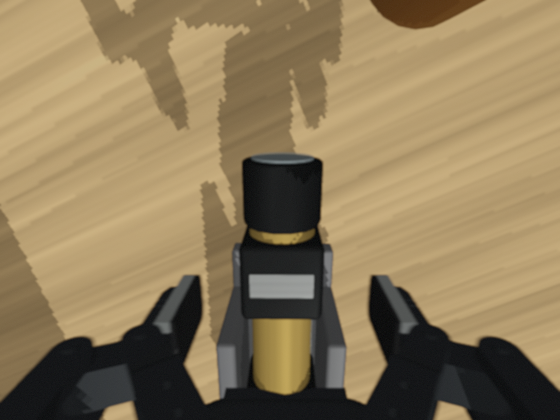

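The ring sits between the fingers (gap columns 200–372, ring centre 282), so I'll shift 1 mm and close.

```bash
python3 -m inch '[{"gripper":0.05,"tx":0,"ty":-0.0013,"tz":0,"spin":0},{"gripper":0.03,"tx":0,"ty":0,"tz":0,"spin":0},{"gripper":0.02,"tx":0,"ty":0,"tz":0,"spin":0},{"gripper":0.02,"tx":0,"ty":0,"tz":0,"spin":0},{"gripper":0.02,"tx":0,"ty":0,"tz":0,"spin":0},{"gripper":0.02,"tx":0,"ty":0,"tz":0,"spin":0},{"gripper":0.02,"tx":0,"ty":0,"tz":-0.004,"spin":0},{"gripper":0.02,"tx":0,"ty":0,"tz":-0.006,"spin":0}]' 80
```

```text
clock: 5.6
eef_pos: [598.7, -217.5, 42.5]
tcp_rot: [3.142, 0.001, -0.425]
contact_force: [0.4, 0.1, -0.2]
opening: 0.237
```

```bash
python3 - <<'E'
from h import *
d=shot('wrist','w4.png');print(sense()['opening'],sense()['contact_force'])
E
```

```text
0.2329855143123084 [0.57969891 1.06351694 0.94363917]
```

View pics/w4.png

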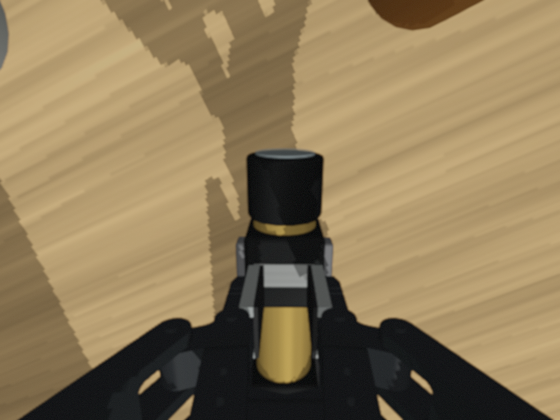

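```bash
python3 - <<'E'
from h import *
d=grab_frame('wrist');s=sense();print(s['eef_pos'],s['qpos'],s['clock'])
p=s['eef_pos'];y=s['tcp_rot'][2];ty=np.array([np.sin(y),-np.cos(y),0])
for z in [0,10,19,40]:
  print(z,[proj(d,p+ty*k+[0,0,z])[0].round(0).tolist() for k in(-10,0,10)])
A=np.array([598.5,-218.8,73]);u=np.array([.41,.91,0]);
for z in (63,73):print(proj(d,[598.5,-218.8,z]).round(),proj(d,np.array([598.5,-218.8,z])+20*u).round())
im=cv2.imread('pics/w4.png')[200:400,180:400];cv2.imwrite('pics/c5.png',cv2.resize(im,None,fx=3,fy=3,interpolation=2))
shot('scene','s5.png');im=cv2.imread('pics/s5.png')[100:260,120:320];cv2.imwrite('pics/c6.png',cv2.resize(im,None,fx=3.5,fy=3.5,interpolation=2))
E
```

```text
[ 599.64347216 -217.86193436   43.43588965] [-3.50828705e-01  5.35789268e-01  1.71545014e+00 -2.83352770e-05
  8.88905659e-01  1.64544783e+00] 5.7
0 [[265.0, 250.0], [282.0, 250.0], [299.0, 250.0]]
10 [[264.0, 257.0], [282.0, 257.0], [300.0, 258.0]]
19 [[263.0, 265.0], [282.0, 265.0], [301.0, 265.0]]
40 [[260.0, 285.0], [281.0, 285.0], [303.0, 285.0]]
[[284. 266.]] [[246. 266.]]
[[284. 275.]] [[244. 275.]]
```

View pics/c5.png

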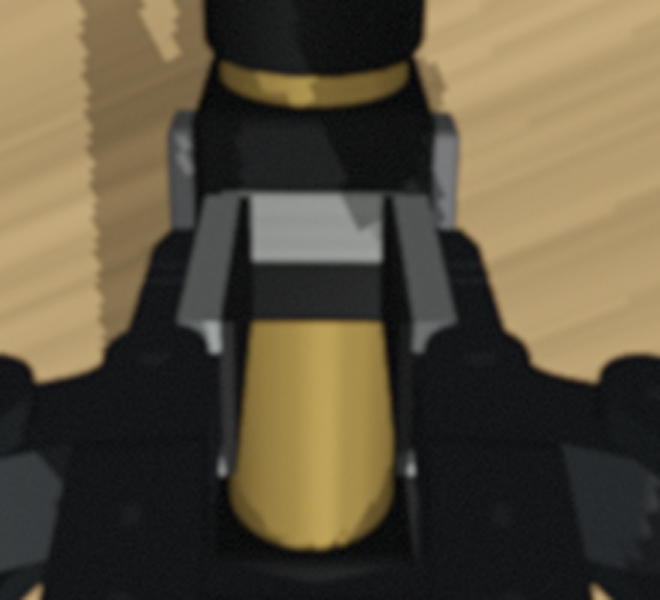

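View pics/c6.png

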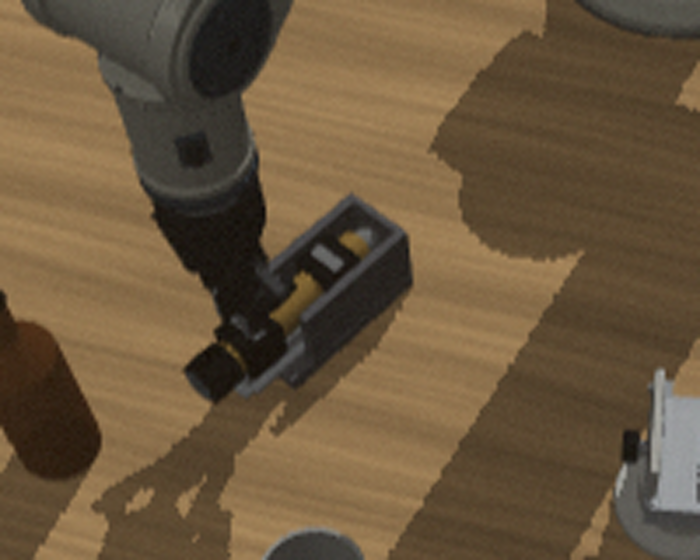

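The opening reads 20 mm, not 40, and the picture shows the pads passing over the ring top (rows 265–305). So the fingers closed above the ring. I'll check where the fingertips really are relative to the reported TCP.

```bash
python3 - <<'E'
from h import *
d=shot('scene','s6.png');s=sense();p=s['eef_pos'];print(s['clock'])
im=cv2.imread('pics/s6.png')
f=8;c0,r0=160,130
o=cv2.resize(im[r0:r0+75,c0:c0+90],None,fx=f,fy=f,interpolation=2)
for z,col in [(0,(0,0,255)),(19,(0,255,255)),(50,(0,255,0)),(73,(255,0,255))]:
    u=proj(d,p+[0,0,z])[0];q=tuple(int(v) for v in (u-[c0,r0]+.5)*f);cv2.circle(o,q,4,col,-1)
cv2.imwrite('pics/c7.png',o)
E
```

```text
5.8
```

View pics/c7.png

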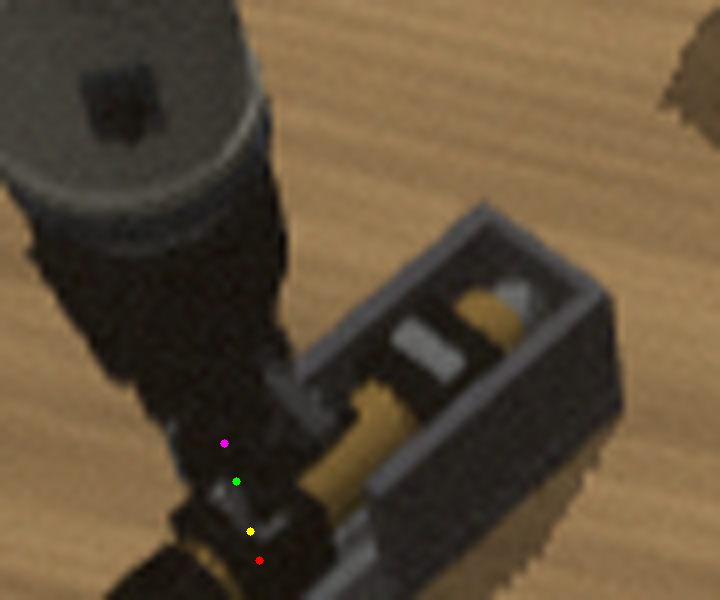

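Both views agree: the fingertips end roughly 45–50 mm above the reported TCP, at the green dot rather than the red. I'll open, go lower to match, look again, and then close.

```bash
python3 -m inch '[{"gripper":0.085,"tx":0,"ty":0,"tz":0,"spin":0},{"gripper":0.085,"tx":0,"ty":0,"tz":0,"spin":0},{"gripper":0.085,"tx":0,"ty":0,"tz":0,"spin":0},{"gripper":0.085,"tx":0,"ty":0,"tz":0,"spin":0},{"gripper":0.085,"tx":0,"ty":0,"tz":0.015,"spin":0},{"gripper":0.085,"tx":0,"ty":0,"tz":0.015,"spin":0},{"gripper":0.085,"tx":0,"ty":0,"tz":0.01,"spin":0},{"gripper":0.085,"tx":0,"ty":0,"tz":0.005,"spin":0}]'
python3 - <<'E'
from h import *
shot('wrist','w8.png');s=sense();print(s['eef_pos'],s['contact_force'],s['opening'])
E
```

```text
clock: 6.6
eef_pos: [597.7, -217.1, -4.8]
tcp_rot: [3.141, 0.003, -0.425]
contact_force: [-0.2, -1.0, 0.2]
opening: 0.998
[ 597.75333451 -217.11172916   -4.94535342] [-0.0200058   0.69256164 -0.1302169 ] 0.9933258120748324
```

View pics/w8.png

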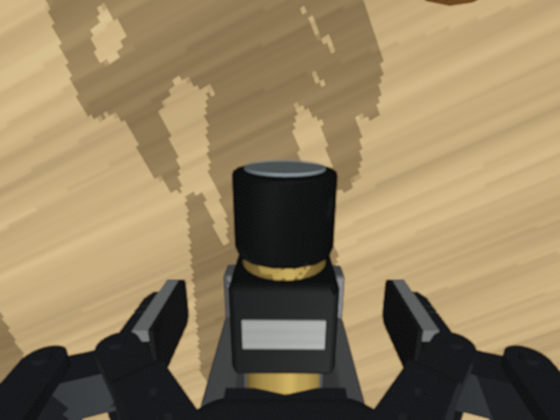

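TCP z = −5 with no contact, so the offset is real: tips are about 51 mm above TCP when open, about 44 when on a ring. I'll go 5 mm lower and 4 mm forward, then grip.

```bash
python3 -m inch '[{"gripper":0.085,"tx":0.004,"ty":0,"tz":0.005,"spin":0},{"gripper":0.05,"tx":0,"ty":0,"tz":0,"spin":0},{"gripper":0.03,"tx":0,"ty":0,"tz":0,"spin":0},{"gripper":0.02,"tx":0,"ty":0,"tz":0,"spin":0},{"gripper":0.02,"tx":0,"ty":0,"tz":0,"spin":0},{"gripper":0.02,"tx":0,"ty":0,"tz":0,"spin":0},{"gripper":0.02,"tx":0,"ty":0,"tz":0,"spin":0},{"gripper":0.02,"tx":0,"ty":0,"tz":0,"spin":0}]' 80
python3 - <<'E'
from h import *
shot('wrist','w9.png');s=sense();print(s['eef_pos'],s['contact_force'],s['opening'])
E
```

```text
clock: 7.45
eef_pos: [603.3, -219.4, -6.9]
tcp_rot: [-3.141, -0.001, -0.425]
contact_force: [0.9, 0.7, 6.2]
opening: 0.457
[ 603.31511575 -219.39264279   -6.92304893] [0.40721219 1.25048798 6.04700784] 0.4602604362711761
```

View pics/w9.png

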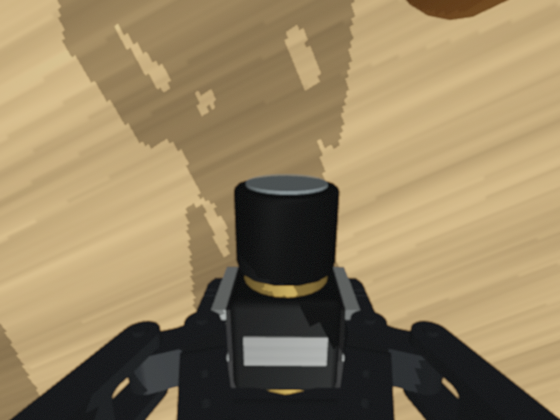

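The ring is held (39 mm opening), so I'll lift straight up.

```bash
python3 -m inch '[{"gripper":0.02,"tx":0,"ty":0,"tz":-0.004,"spin":0},{"gripper":0.02,"tx":0,"ty":0,"tz":-0.008,"spin":0},{"gripper":0.02,"tx":0,"ty":0,"tz":-0.013,"spin":0},{"gripper":0.02,"tx":0,"ty":0,"tz":-0.015,"spin":0},{"gripper":0.02,"tx":0,"ty":0,"tz":-0.015,"spin":0},{"gripper":0.02,"tx":0,"ty":0,"tz":-0.015,"spin":0},{"gripper":0.02,"tx":0,"ty":0,"tz":-0.012,"spin":0},{"gripper":0.02,"tx":0,"ty":0,"tz":-0.008,"spin":0}]' 80
python3 - <<'E'
from h import *
shot('wrist','w10.png');shot('scene','s10.png');s=sense();print(s['eef_pos'],s['contact_force'],s['wrist_torque'],s['opening'])
a=cv2.imread('pics/w10.png')[100:420,100:460];b=cv2.imread('pics/s10.png')[90:250,110:290];cv2.imwrite('pics/c10.png',np.hstack([a,cv2.resize(b,(360,320),interpolation=2)]))
E
```

```text
clock: 8.3
eef_pos: [603.2, -219.5, 84.2]
tcp_rot: [-3.141, -0.002, -0.425]
contact_force: [-0.0, 0.3, -2.9]
opening: 0.459
[ 603.47955565 -219.56569776   83.9422421 ] [ 0.17364485 -0.40557455 -4.03951947] [-0.08785623 -0.20384021 -0.02840718] 0.4572820695285357
```

View pics/c10.png

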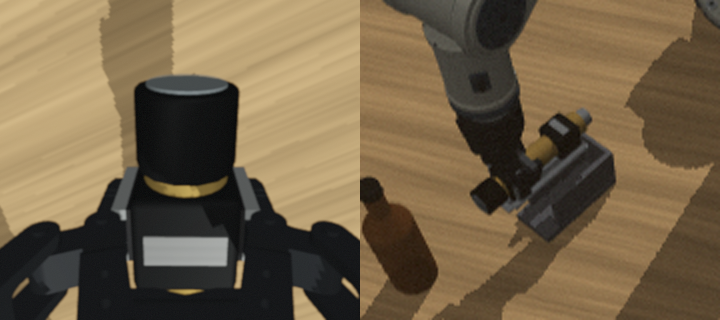

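Lifted and level, about 4 N. Next I'll carry it to the free table area between cradle and saddle, turning to the saddle's yaw.

```bash
python3 -m inch '[{"gripper":0.02,"tx":-0.0288,"ty":-0.0268,"tz":0,"spin":0},{"gripper":0.02,"tx":-0.0288,"ty":-0.0268,"tz":0,"spin":0},{"gripper":0.02,"tx":-0.0288,"ty":-0.0268,"tz":0,"spin":0},{"gripper":0.02,"tx":-0.0288,"ty":-0.0268,"tz":0,"spin":0},{"gripper":0.02,"tx":-0.0288,"ty":-0.0268,"tz":0,"spin":0},{"gripper":0.02,"tx":-0.0288,"ty":-0.0268,"tz":0,"spin":0},{"gripper":0.02,"tx":0,"ty":0,"tz":0,"spin":-7},{"gripper":0.02,"tx":0,"ty":0,"tz":0,"spin":-7}]' 80
python3 -m inch '[{"gripper":0.02,"tx":0,"ty":0,"tz":0.015,"spin":-7},{"gripper":0.02,"tx":0,"ty":0,"tz":0.02,"spin":-7},{"gripper":0.02,"tx":0,"ty":0,"tz":0.02,"spin":-6.7},{"gripper":0.02,"tx":0,"ty":0,"tz":0.018,"spin":0},{"gripper":0.02,"tx":0,"ty":0,"tz":0.012,"spin":0},{"gripper":0.02,"tx":0,"ty":0,"tz":0.008,"spin":0},{"gripper":0.02,"tx":0,"ty":0,"tz":0.004,"spin":0},{"gripper":0.02,"tx":0,"ty":0,"tz":0.001,"spin":0}]' 80
python3 - <<'E'
from h import *
shot('wrist','w11.png');shot('scene','s11.png');s=sense();print(s['eef_pos'],s['tcp_rot'],s['contact_force'],s['wrist_torque'],s['opening'])
a=cv2.imread('pics/w11.png')[100:420,100:460];b=cv2.imread('pics/s11.png')[110:270,190:370];cv2.imwrite('pics/c11.png',np.hstack([a,cv2.resize(b,(360,320),interpolation=2)]))
E
```

```text
clock: 9.2
eef_pos: [510.7, -0.2, 82.0]
tcp_rot: [3.141, 0.001, -0.174]
contact_force: [1.2, -0.9, -3.8]
opening: 0.46
clock: 10.0
eef_pos: [511.7, -1.5, -15.8]
tcp_rot: [-3.142, 0.0, 0.18]
contact_force: [-1.0, -0.1, -3.9]
opening: 0.457
[511.99585376  -1.47063703 -15.27327107] [ 3.14149718e+00 -5.78263555e-04  1.79993981e-01] [ 0.43105372 -0.30022479 -3.95628728] [ 0.03072259 -0.15766115 -0.01012143] 0.4562639379474013
```

View pics/c11.png

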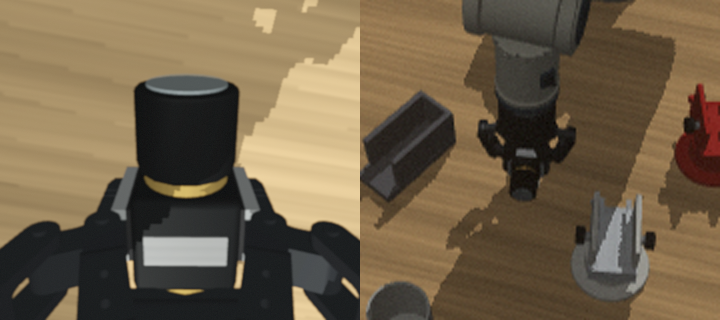

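```bash
python3 -m inch '[{"gripper":0.02,"tx":0,"ty":0,"tz":0.002,"spin":0},{"gripper":0.02,"tx":0,"ty":0,"tz":0.001,"spin":0},{"gripper":0.02,"tx":0,"ty":0,"tz":0.001,"spin":0},{"gripper":0.02,"tx":0,"ty":0,"tz":0.001,"spin":0},{"gripper":0.02,"tx":0,"ty":0,"tz":0.001,"spin":0},{"gripper":0.02,"tx":0,"ty":0,"tz":0,"spin":0},{"gripper":0.02,"tx":0,"ty":0,"tz":0,"spin":0},{"gripper":0.02,"tx":0,"ty":0,"tz":0,"spin":0}]' 80
```

```text
clock: 10.9
eef_pos: [511.7, -1.4, -21.6]
tcp_rot: [-3.142, -0.0, 0.18]
contact_force: [-0.5, 0.4, -3.9]
opening: 0.459
```

```bash
python3 -m inch '[{"gripper":0.02,"tx":0,"ty":0,"tz":0.001,"spin":0},{"gripper":0.02,"tx":0,"ty":0,"tz":0.001,"spin":0},{"gripper":0.02,"tx":0,"ty":0,"tz":0,"spin":0},{"gripper":0.02,"tx":0,"ty":0,"tz":0,"spin":0},{"gripper":0.02,"tx":0,"ty":0,"tz":0,"spin":0},{"gripper":0.02,"tx":0,"ty":0,"tz":0,"spin":0},{"gripper":0.02,"tx":0,"ty":0,"tz":0,"spin":0},{"gripper":0.02,"tx":0,"ty":0,"tz":0,"spin":0}]' 80
```

```text
clock: 11.7
eef_pos: [511.8, -1.5, -22.0]
tcp_rot: [3.142, -0.0, 0.18]
contact_force: [-7.1, 0.5, 22.7]
opening: 0.458
```

The foot touches down (about 26 N contact). I'll relieve it, open, rise, and step back to the rear ring.

```bash
python3 -m inch '[{"gripper":0.02,"tx":0,"ty":0,"tz":-0.0008,"spin":0},{"gripper":0.02,"tx":0,"ty":0,"tz":0,"spin":0},{"gripper":0.045,"tx":0,"ty":0,"tz":0,"spin":0},{"gripper":0.06,"tx":0,"ty":0,"tz":0,"spin":0},{"gripper":0.085,"tx":0,"ty":0,"tz":0,"spin":0},{"gripper":0.085,"tx":0,"ty":0,"tz":0,"spin":0},{"gripper":0.085,"tx":0,"ty":0,"tz":-0.01,"spin":0},{"gripper":0.085,"tx":0,"ty":0,"tz":-0.025,"spin":0}]' 80
python3 -m inch '[{"gripper":0.085,"tx":0,"ty":0,"tz":-0.03,"spin":0},{"gripper":0.085,"tx":0,"ty":0,"tz":-0.03,"spin":0},{"gripper":0.085,"tx":-0.03,"ty":0,"tz":0,"spin":0},{"gripper":0.085,"tx":-0.033,"ty":0,"tz":0,"spin":0},{"gripper":0.085,"tx":-0.03,"ty":0,"tz":0,"spin":0},{"gripper":0.085,"tx":0,"ty":0,"tz":0,"spin":0},{"gripper":0.085,"tx":0,"ty":0,"tz":0,"spin":0},{"gripper":0.085,"tx":0,"ty":0,"tz":0,"spin":0}]'
python3 - <<'E'
from h import *
import pickle
d=shot('wrist','w12.png');t=shot('top','t12.png');s=sense();print(s['clock'],s['eef_pos'],s['tcp_rot'],s['contact_force'],s['opening'])
pickle.dump((d,t),open('w12.pkl','wb'))
E
```

```text
clock: 12.5
eef_pos: [510.0, -1.5, 11.4]
tcp_rot: [-3.141, 0.004, 0.18]
contact_force: [0.1, 0.7, 1.5]
opening: 0.994
clock: 13.3
eef_pos: [421.7, -18.1, 72.8]
tcp_rot: [3.141, -0.002, 0.18]
contact_force: [0.4, 0.6, -0.2]
opening: 0.995
13.4 [421.40033176 -18.04604059  72.43819089] [ 3.14137761e+00 -1.01007366e-03  1.80366450e-01] [ 0.56071904 -0.36327081 -0.42538545] 0.9985134784013727
```

View pics/w12.png

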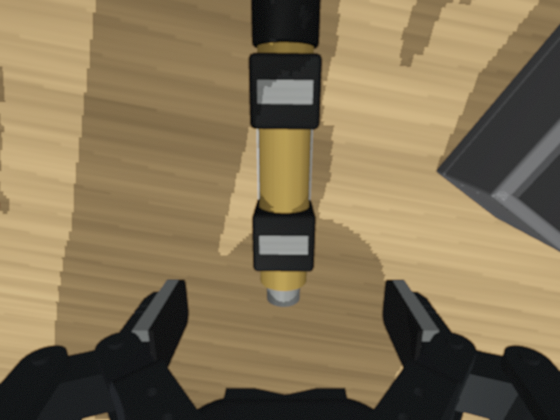

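View pics/t12.png

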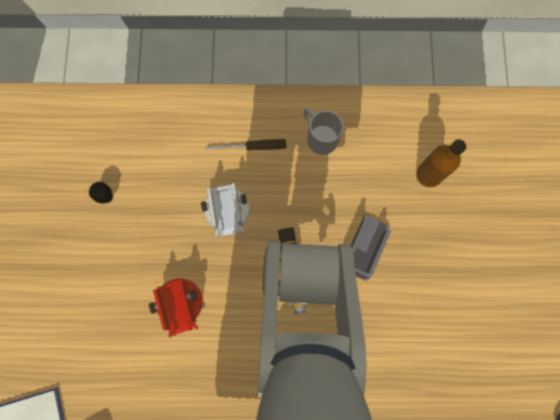

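The scope stands upright, foot down, rear ring at wrist (row 245, col 284), front ring at (91,285). Checking the position, then grasping.

```bash
python3 - <<'E'
from h import *
import pickle
d,t=pickle.load(open('w12.pkl','rb'))
A=atz(d,91.5,285,58);B=atz(d,245,284,58);print(A,B,np.linalg.norm(A-B),np.arctan2(*(A-B)[1::-1]))
y=.180;tcp=np.array([421.5,-18.05]);dx=B[:2]-tcp
print('tx',dx@[np.cos(y),np.sin(y)],'ty',dx@[np.sin(y),-np.cos(y)])
E
```

```text
[506.84172403  -4.58721052  58.        ] [418.12839327 -20.11738679  58.        ] 90.06243073576046 0.173304108161804
tx -3.6872573926223526 ty 1.430368142482598
```

```bash
python3 -m inch '[{"gripper":0.085,"tx":-0.0035,"ty":0.001,"tz":0.02,"spin":0.4},{"gripper":0.085,"tx":0,"ty":0,"tz":0.03,"spin":0},{"gripper":0.085,"tx":0,"ty":0,"tz":0.025,"spin":0},{"gripper":0.085,"tx":0,"ty":0,"tz":0.014,"spin":0},{"gripper":0.085,"tx":0,"ty":0,"tz":0.005,"spin":0},{"gripper":0.06,"tx":0,"ty":0,"tz":0,"spin":0},{"gripper":0.04,"tx":0,"ty":0,"tz":0,"spin":0},{"gripper":0.02,"tx":0,"ty":0,"tz":0,"spin":0}]' 90
python3 -m inch '[{"gripper":0.02,"tx":0,"ty":0,"tz":0,"spin":0},{"gripper":0.02,"tx":0,"ty":0,"tz":0,"spin":0},{"gripper":0.02,"tx":0,"ty":0,"tz":0,"spin":0},{"gripper":0.02,"tx":0,"ty":0,"tz":-0.003,"spin":0},{"gripper":0.02,"tx":0,"ty":0,"tz":-0.005,"spin":0},{"gripper":0.02,"tx":0,"ty":0,"tz":-0.01,"spin":0},{"gripper":0.02,"tx":0,"ty":0,"tz":-0.01,"spin":0},{"gripper":0.02,"tx":0,"ty":0,"tz":-0.005,"spin":0}]' 90
python3 - <<'E'
from h import *
import pickle
d=shot('wrist','w13.png');t=shot('top','t13.png');c=shot('scene','s13.png');s=sense();print(s['clock'],s['eef_pos'],s['tcp_rot'],s['contact_force'],s['wrist_torque'],s['opening'])
pickle.dump((d,t,c),open('w13.pkl','wb'))
E
```

```text
clock: 14.2
eef_pos: [417.7, -19.7, -21.1]
tcp_rot: [3.141, -0.001, 0.173]
contact_force: [-1.5, 6.2, 5.4]
opening: 0.512
clock: 15.0
eef_pos: [417.5, -19.8, 12.5]
tcp_rot: [3.141, -0.001, 0.173]
contact_force: [0.0, -0.6, -3.6]
opening: 0.461
15.15 [417.32143101 -19.75529665  11.72938752] [ 3.14131105e+00 -1.24213387e-03  1.73224398e-01] [-0.26987277  0.14057114 -3.30457121] [-0.00371711  0.16417372 -0.01625053] 0.45564805537398495
```

View pics/w13.png

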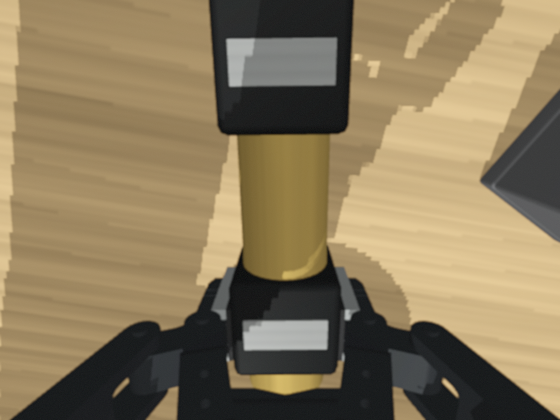

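View pics/s13.png

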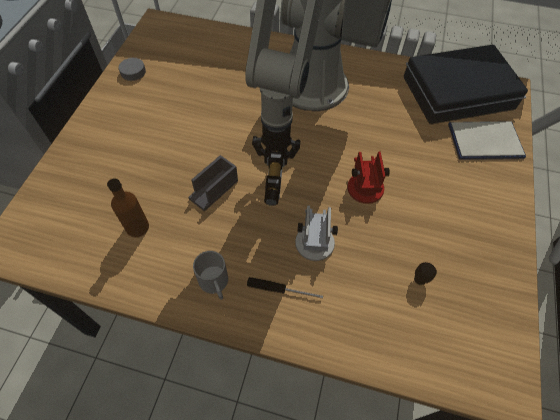

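The scope is held by the rear ring and lifted (~3.5 N). Before moving I'll check clearance to the red look-alike and locate the saddle more finely.

```bash
python3 - <<'E'
from h import *
import pickle
d,t,c=pickle.load(open('w13.pkl','rb'))
D=pickle.load(open('D0.pkl','rb'))['top']
for q in [(280,157),(280,190),(332,190),(308,152),(296,193),(300,203)]: print(q,atz(D,*q,100).round())
im=cv2.imread('pics/t13.png')
print([ (x,proj(t,[605+x*.984-y*.1785,147+x*.1785+y*.984,107])[0].round(1).tolist()) for x,y in[(-45,28),(45,28),(-45,-28),(45,-28)]])
cv2.imwrite('pics/c13.png',cv2.resize(im[150:300,150:330],None,fx=4,fy=4,interpolation=2))
E
```

```text
(280, 157) [437. 288. 100.]
(280, 190) [437. 217. 100.]
(332, 190) [327. 212. 100.]
(308, 152) [377. 296. 100.]
(296, 193) [403. 209. 100.]
(300, 203) [395. 187. 100.]
[(-45, [214.4, 226.1]), (45, [208.6, 187.3]), (-45, [239.4, 221.8]), (45, [233.2, 183.2])]
```

View pics/c13.png

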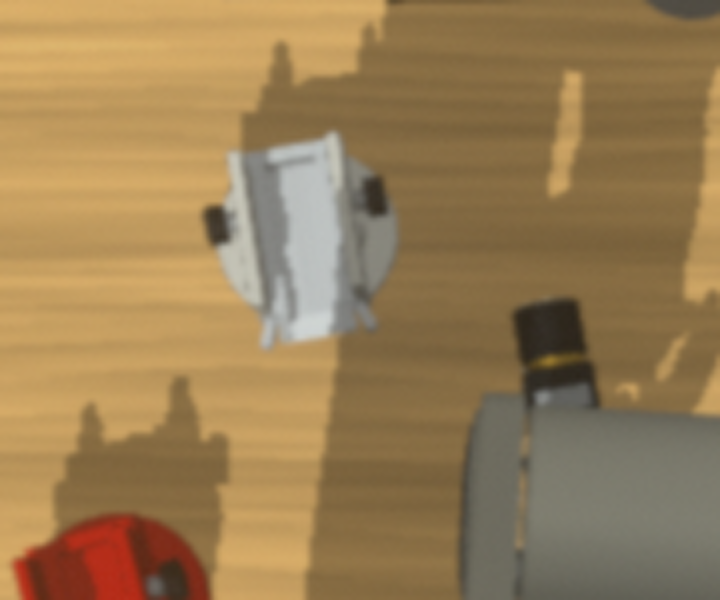

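```bash
python3 - <<'E'
from h import *
import pickle
d,t,c=pickle.load(open('w13.pkl','rb'))
R=np.array([417.1,-19.8])
for y in(.173,.18):
  u=np.array([np.cos(y),np.sin(y)]);n=np.array([-u[1],u[0]])
  for k in (147,112):
    P=R+k*u
    L,Rr=[proj(t,[*(P+s*19.5*n),71])[0] for s in(1,-1)]
    print(y,k,'crop px',((L-[150,150])*4).round(),((Rr-[150,150])*4).round())
g=cv2.imread('pics/t13.png',0)[150:300,150:330]
for r in (78,80,82,84,86): print(r,[(int(x)) for x in g[r,120:160]])
g=cv2.imread('pics/s13.png')
cv2.imwrite('pics/c14.png',cv2.resize(g[150:270,240:400],None,fx=5,fy=5,interpolation=2))
E
```

```text
0.173 147 crop px [514. 313.] [581. 302.]
0.173 112 crop px [524. 373.] [591. 362.]
0.18 147 crop px [512. 313.] [579. 302.]
0.18 112 crop px [522. 373.] [590. 362.]
78 [109, 109, 108, 108, 108, 108, 105, 95, 72, 51, 43, 40, 40, 43, 43, 45, 43, 44, 42, 40, 40, 39, 38, 41, 56, 89, 104, 107, 108, 107, 108, 108, 107, 107, 107, 107, 107, 107, 109, 109]
80 [107, 108, 106, 107, 107, 107, 105, 96, 72, 48, 39, 38, 38, 41, 45, 46, 44, 44, 43, 40, 39, 39, 38, 39, 49, 75, 99, 109, 110, 110, 111, 111, 111, 112, 112, 111, 111, 112, 112, 112]
82 [105, 105, 103, 104, 104, 104, 103, 98, 78, 54, 40, 39, 41, 42, 42, 47, 46, 44, 43, 41, 40, 38, 40, 40, 44, 62, 90, 105, 107, 106, 107, 107, 108, 108, 107, 108, 107, 107, 109, 110]
84 [104, 104, 105, 105, 105, 104, 104, 102, 89, 63, 43, 39, 40, 42, 42, 43, 45, 45, 44, 42, 40, 39, 39, 39, 39, 54, 85, 101, 104, 105, 104, 106, 105, 105, 105, 105, 106, 106, 106, 106]
86 [104, 106, 106, 105, 105, 105, 105, 105, 99, 74, 48, 40, 42, 41, 44, 44, 43, 44, 43, 40, 39, 39, 39, 38, 40, 44, 69, 94, 104, 107, 106, 106, 107, 107, 107, 107, 106, 107, 107, 107]
```

View pics/c14.png

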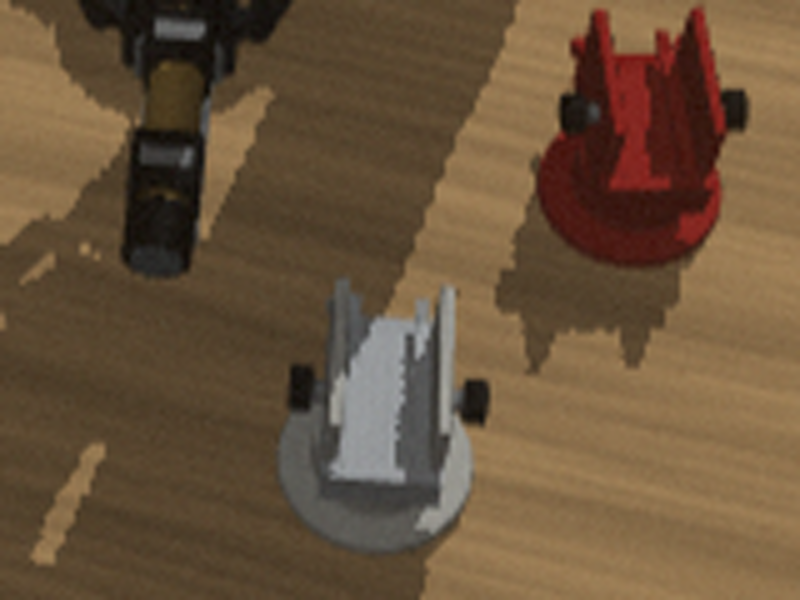

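The top camera agrees with the held scope to within about 1 mm, so the saddle estimate (605, 147, yaw 0.18) should be good. The scope's yaw already matches. Moving to the pre-insertion pose.

```bash
python3 -m inch '[{"gripper":0.02,"tx":0.0041,"ty":-0.02,"tz":-0.01,"spin":0},{"gripper":0.02,"tx":0.0041,"ty":-0.03,"tz":-0.008,"spin":0},{"gripper":0.02,"tx":0.0041,"ty":-0.032,"tz":0,"spin":0},{"gripper":0.02,"tx":0.0041,"ty":-0.03,"tz":0,"spin":0},{"gripper":0.02,"tx":0,"ty":-0.0187,"tz":0,"spin":0},{"gripper":0.02,"tx":0,"ty":0,"tz":0,"spin":0},{"gripper":0.02,"tx":0,"ty":0,"tz":0,"spin":0},{"gripper":0.02,"tx":0,"ty":0,"tz":0,"spin":0}]' 90
python3 - <<'E'
from h import *
import pickle
t=shot('top','t15.png');c=shot('scene','s15.png');s=sense();print(s['clock'],s['eef_pos'],s['tcp_rot'],s['contact_force'])
pickle.dump((t,c),open('w15.pkl','wb'))
a=cv2.resize(cv2.imread('pics/t15.png')[160:290,180:280],None,fx=4,fy=4,interpolation=2)
b=cv2.resize(cv2.imread('pics/s15.png')[160:264,270:370],None,fx=4,fy=4,interpolation=2)
b=np.vstack([b,np.zeros((104,400,3),np.uint8)])
cv2.imwrite('pics/c15.png',np.hstack([a,b]))
E
```

```text
clock: 15.95
eef_pos: [410.3, 111.2, 29.0]
tcp_rot: [3.141, 0.001, 0.173]
contact_force: [-0.4, 0.8, -4.0]
opening: 0.456
16.05 [410.47799994 111.05331548  29.07433073] [3.14147347e+00 3.41787138e-04 1.72071359e-01] [-0.21148741  0.39969085 -3.06896905]
```

View pics/c15.png

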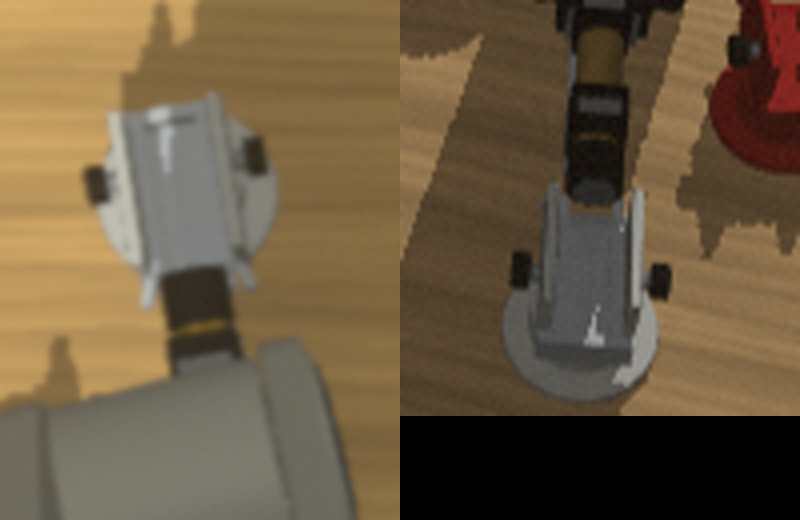

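```bash
python3 - <<'E'
from h import *
import pickle
t,c=pickle.load(open('w15.pkl','rb'))
S=np.array([605,147]);y=.1795;u=np.array([np.cos(y),np.sin(y)]);n=np.array([-u[1],u[0]])
g=cv2.imread('pics/t15.png',0);h=cv2.imread('pics/s15.png',0)
ks=np.array([-90,-80,-70,-60,-55])
for nm,im,d in(('top',g,t),('scene',h,c)):
  for k in ks:
    # sample across at axis height
    off=np.arange(-36,36.1,1.0)
    P=np.array([[*(S+k*u+o*n),88] for o in off]);uv=proj(d,P)
    v=cv2.remap(im,uv[:,0].astype(np.float32)[None],uv[:,1].astype(np.float32)[None],1)[0]
    print(nm,k,' '.join(map(str,v[::2])))
E
```

```text
top -90 108 108 108 107 107 106 104 97 81 60 46 42 44 43 43 44 44 44 44 44 45 45 45 45 45 45 46 53 74 110 139 150 152 152 152 152 153
top -80 99 99 99 100 100 100 101 98 91 74 59 57 64 73 79 78 75 75 77 83 85 80 72 66 63 60 60 80 110 134 145 147 147 145 145 146 145
top -70 101 101 101 101 102 102 101 99 88 69 52 43 42 43 42 43 43 44 45 45 45 46 46 44 44 43 49 69 102 131 148 152 153 154 155 156 156
top -60 105 110 117 122 120 114 111 111 102 81 55 43 44 43 43 44 44 44 45 45 45 46 46 45 45 45 48 64 95 124 142 164 176 175 165 155 152
top -55 107 108 112 118 122 121 116 113 104 82 59 45 42 43 44 45 45 45 45 46 47 46 47 45 45 44 48 61 88 122 154 176 177 166 157 154 153
scene -90 63 65 66 65 66 65 57 37 20 19 25 25 23 21 22 22 19 17 21 22 22 22 21 20 21 24 23 37 54 67 67 66 75 109 113 113 113
scene -80 63 63 63 63 64 63 57 40 26 19 21 18 17 16 19 21 21 20 21 19 18 19 23 23 22 21 19 37 64 66 66 76 99 109 112 113 114
scene -70 71 71 73 73 73 72 70 63 45 19 18 16 16 20 20 17 15 19 20 20 20 19 19 20 22 21 21 32 62 63 67 78 102 104 105 106 106
scene -60 71 73 71 69 69 75 74 59 37 24 18 15 17 26 34 37 35 36 35 34 34 34 30 25 21 18 21 35 68 71 86 114 118 116 114 112 112
scene -55 69 70 75 80 83 88 80 61 37 23 21 27 34 40 40 39 41 41 42 42 41 41 40 38 32 25 25 36 62 79 91 98 126 136 127 100 111
```

Scope axis against saddle centreline: top says +1.2 mm, scene −0.3 mm, both within tolerance. I'll insert slowly, watching force.

```bash
python3 -m inch '[{"gripper":0.02,"tx":0.002,"ty":0,"tz":-0.002,"spin":0},{"gripper":0.02,"tx":0.005,"ty":0,"tz":0,"spin":0},{"gripper":0.02,"tx":0.005,"ty":0,"tz":0,"spin":0},{"gripper":0.02,"tx":0.005,"ty":0,"tz":0,"spin":0},{"gripper":0.02,"tx":0.005,"ty":0,"tz":0,"spin":0},{"gripper":0.02,"tx":0.005,"ty":0,"tz":0,"spin":0},{"gripper":0.02,"tx":0.003,"ty":0,"tz":0,"spin":0},{"gripper":0.02,"tx":0.002,"ty":0,"tz":0,"spin":0}]' 90
python3 -m inch '[{"gripper":0.02,"tx":0.003,"ty":0,"tz":0,"spin":0},{"gripper":0.02,"tx":0.003,"ty":0,"tz":0,"spin":0},{"gripper":0.02,"tx":0.003,"ty":0,"tz":0,"spin":0},{"gripper":0.02,"tx":0.003,"ty":0,"tz":0,"spin":0},{"gripper":0.02,"tx":0.001,"ty":0,"tz":0,"spin":0},{"gripper":0.02,"tx":0.001,"ty":0,"tz":0,"spin":0},{"gripper":0.02,"tx":0,"ty":0,"tz":0,"spin":0},{"gripper":0.02,"tx":0,"ty":0,"tz":0,"spin":0}]' 90
python3 - <<'E'
from h import *
import pickle
w=shot('wrist','w16.png');t=shot('top','t16.png');c=shot('scene','s16.png');s=sense();print(s['clock'],s['eef_pos'],s['tcp_rot'],s['contact_force'],s['wrist_torque'])
a=cv2.resize(cv2.imread('pics/t16.png')[160:290,180:280],None,fx=4,fy=4,interpolation=2)
b=cv2.resize(cv2.imread('pics/s16.png')[160:264,270:370],None,fx=4,fy=4,interpolation=2)
b=np.vstack([b,np.zeros((104,400,3),np.uint8)])
cv2.imwrite('pics/c16.png',np.hstack([a,b]))
E
```

```text
clock: 16.85
eef_pos: [442.3, 117.4, 31.1]
tcp_rot: [3.142, 0.0, 0.173]
contact_force: [-0.2, -0.6, -3.1]
opening: 0.459
clock: 17.65
eef_pos: [455.7, 119.7, 31.2]
tcp_rot: [3.142, 0.0, 0.173]
contact_force: [-0.7, -0.6, -4.0]
opening: 0.456
17.8 [455.73232274 119.73049695  31.19597094] [-3.14157685e+00  6.62928489e-05  1.73142922e-01] [ 0.07403565  0.51393621 -3.90143987] [-0.03657322  0.23164668  0.04955166]
```

View pics/c16.png

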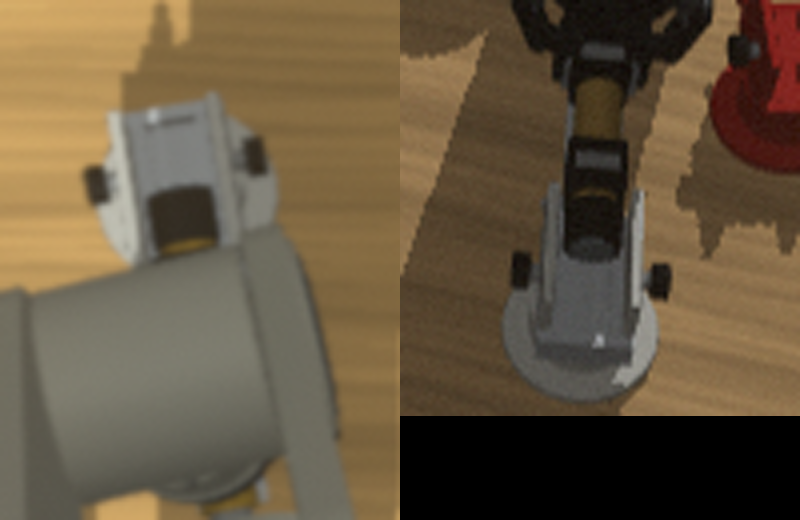

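View pics/w16.png

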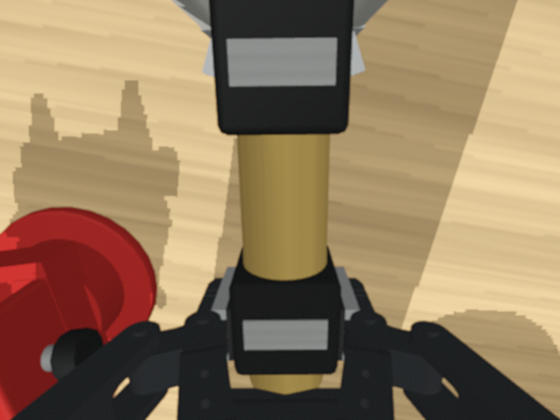

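The tip is about 13 mm inside with no contact force, and the flares (wrist cols 205/362) straddle the ring evenly. Continuing.

```bash
python3 -m inch '[{"gripper":0.02,"tx":0.003,"ty":0,"tz":0,"spin":0},{"gripper":0.02,"tx":0.003,"ty":0,"tz":0,"spin":0},{"gripper":0.02,"tx":0.003,"ty":0,"tz":0,"spin":0},{"gripper":0.02,"tx":0.003,"ty":0,"tz":0,"spin":0},{"gripper":0.02,"tx":0.003,"ty":0,"tz":0,"spin":0},{"gripper":0.02,"tx":0.003,"ty":0,"tz":0,"spin":0},{"gripper":0.02,"tx":0.002,"ty":0,"tz":0,"spin":0},{"gripper":0.02,"tx":0,"ty":0,"tz":0,"spin":0}]' 90; python3 -c "
from rig import *;s=sense();print(s['contact_force'],s['wrist_torque'])"
```

```text
clock: 18.6
eef_pos: [475.9, 123.3, 31.2]
tcp_rot: [-3.142, -0.0, 0.173]
contact_force: [0.3, -0.4, -4.2]
opening: 0.458
[ 0.26562668 -0.42259522 -4.15054987] [ 0.0089952   0.20929318 -0.0077969 ]
```

```bash
python3 -m inch '[{"gripper":0.02,"tx":0.004,"ty":0,"tz":0,"spin":0},{"gripper":0.02,"tx":0.004,"ty":0,"tz":0,"spin":0},{"gripper":0.02,"tx":0.004,"ty":0,"tz":0,"spin":0},{"gripper":0.02,"tx":0.004,"ty":-0.0003,"tz":0,"spin":0},{"gripper":0.02,"tx":0.004,"ty":0,"tz":0,"spin":0},{"gripper":0.02,"tx":0.004,"ty":0,"tz":0,"spin":0},{"gripper":0.02,"tx":0.003,"ty":0,"tz":0,"spin":0},{"gripper":0.02,"tx":0.001,"ty":0,"tz":0,"spin":0}]' 90; python3 -c "
from rig import *;s=sense();print(s['contact_force'],s['wrist_torque'])"
```

```text
clock: 19.4
eef_pos: [503.5, 128.4, 31.2]
tcp_rot: [-3.142, -0.0, 0.173]
contact_force: [-0.3, 0.8, -4.1]
opening: 0.46
[-0.26328871  0.75008352 -4.08454132] [-0.02124866  0.18313339 -0.02118984]
```

```bash
python3 -m inch '[{"gripper":0.02,"tx":0.003,"ty":0,"tz":0,"spin":0},{"gripper":0.02,"tx":0.003,"ty":0,"tz":0,"spin":0},{"gripper":0.02,"tx":0.003,"ty":-0.0003,"tz":0,"spin":0},{"gripper":0.02,"tx":0.003,"ty":0,"tz":0,"spin":0},{"gripper":0.02,"tx":0.003,"ty":0,"tz":0,"spin":0},{"gripper":0.02,"tx":0.003,"ty":0,"tz":0,"spin":0},{"gripper":0.02,"tx":0.002,"ty":0,"tz":0,"spin":0},{"gripper":0.02,"tx":0,"ty":0,"tz":0,"spin":0}]' 90
python3 - <<'E'
from h import *
w=shot('wrist','w17.png');c=shot('scene','s17.png');s=sense();print(s['clock'],s['eef_pos'],s['contact_force'],s['wrist_torque'])
a=cv2.imread('pics/w17.png')[0:400,80:480]
b=cv2.resize(cv2.imread('pics/s17.png')[165:265,270:370],None,fx=4,fy=4,interpolation=2)
cv2.imwrite('pics/c17.png',np.hstack([a,b]))
E
```

```text
clock: 20.2
eef_pos: [523.0, 132.1, 31.2]
tcp_rot: [-3.142, -0.0, 0.173]
contact_force: [0.6, 0.7, -3.1]
opening: 0.457
20.3 [522.58456117 132.02260213  31.11234372] [-0.1871864  -0.93873876 -4.39378629] [-0.03843922  0.21194438 -0.01132589]
```

View pics/c17.png

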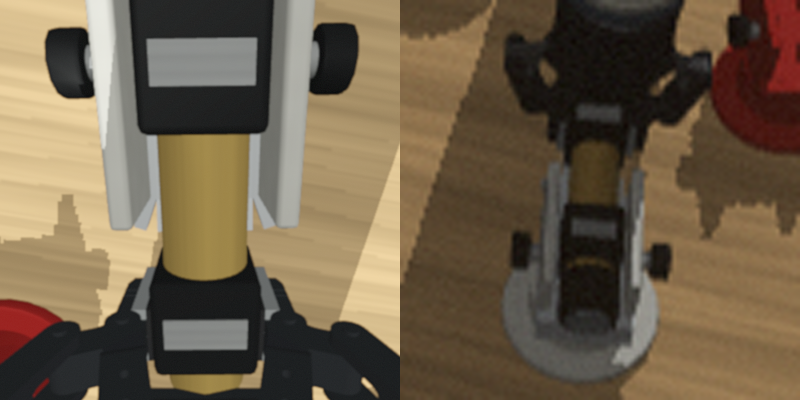

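```bash
python3 -m inch '[{"gripper":0.02,"tx":0.002,"ty":0,"tz":0,"spin":0},{"gripper":0.02,"tx":0.002,"ty":0,"tz":0,"spin":0},{"gripper":0.02,"tx":0.001,"ty":0,"tz":0.0005,"spin":0},{"gripper":0.02,"tx":0.001,"ty":0,"tz":0.0005,"spin":0},{"gripper":0.02,"tx":0.001,"ty":0,"tz":0,"spin":0},{"gripper":0.02,"tx":0,"ty":0,"tz":0,"spin":0},{"gripper":0.02,"tx":0,"ty":0,"tz":0,"spin":0},{"gripper":0.02,"tx":0,"ty":0,"tz":0,"spin":0}]' 90; python3 -c "
from rig import *;s=sense();print(s['contact_force'],s['wrist_torque'])"
```

```text
clock: 21.1
eef_pos: [529.6, 133.3, 30.2]
tcp_rot: [-3.142, 0.0, 0.173]
contact_force: [-0.6, -0.3, -2.9]
opening: 0.458
[-0.60587769 -0.34477801 -2.91048406] [-0.02859159  0.17789963  0.05414148]
```

```bash
python3 -m inch '[{"gripper":0.02,"tx":0.001,"ty":0,"tz":0.0005,"spin":0},{"gripper":0.02,"tx":0.0005,"ty":0,"tz":0,"spin":0},{"gripper":0.02,"tx":0.0005,"ty":0,"tz":0,"spin":0},{"gripper":0.02,"tx":0.0005,"ty":0,"tz":0,"spin":0},{"gripper":0.02,"tx":0.0005,"ty":0,"tz":0,"spin":0},{"gripper":0.02,"tx":0,"ty":0,"tz":0,"spin":0},{"gripper":0.02,"tx":0,"ty":0,"tz":0,"spin":0},{"gripper":0.02,"tx":0,"ty":0,"tz":0,"spin":0}]' 90; python3 -c "
from rig import *;s=sense();print(s['contact_force'],s['wrist_torque'])"
```

```text
clock: 21.9
eef_pos: [531.5, 133.5, 29.6]
tcp_rot: [3.141, 0.002, 0.173]
contact_force: [-4.5, -1.5, 0.1]
opening: 0.459
[-4.50589611 -1.46128314  0.06785839] [-0.14685129  0.77564428  0.07098917]
```

Contact appears right where home is predicted (rear ring at s = −74.7, expected −75). Pressing a little more to confirm it's the stop.

```bash
python3 -m inch '[{"gripper":0.02,"tx":0.0005,"ty":0,"tz":0,"spin":0},{"gripper":0.02,"tx":0.0005,"ty":0,"tz":0,"spin":0},{"gripper":0.02,"tx":0.0005,"ty":0,"tz":0,"spin":0},{"gripper":0.02,"tx":0,"ty":0,"tz":0,"spin":0},{"gripper":0.02,"tx":0,"ty":0,"tz":0,"spin":0},{"gripper":0.02,"tx":0,"ty":0,"tz":0,"spin":0},{"gripper":0.02,"tx":0,"ty":0,"tz":0,"spin":0},{"gripper":0.02,"tx":0,"ty":0,"tz":0,"spin":0}]' 90
python3 - <<'E'
from h import *
w=shot('wrist','w18.png');c=shot('scene','s18.png');s=sense();print(s['clock'],s['eef_pos'],s['contact_force'],s['wrist_torque'])
a=cv2.imread('pics/w18.png')[0:400,80:480]
b=cv2.resize(cv2.imread('pics/s18.png')[165:265,270:370],None,fx=4,fy=4,interpolation=2)
cv2.imwrite('pics/c18.png',np.hstack([a,b]))
E
```

```text
clock: 22.7
eef_pos: [531.3, 133.5, 29.5]
tcp_rot: [3.141, 0.005, 0.173]
contact_force: [-11.0, -1.3, 6.2]
opening: 0.458
22.8 [531.30443104 133.50832451  29.49231608] [-10.94846235  -2.35469009   5.92196781] [-0.14460291  1.28514449  0.03553834]
```

View pics/c18.png

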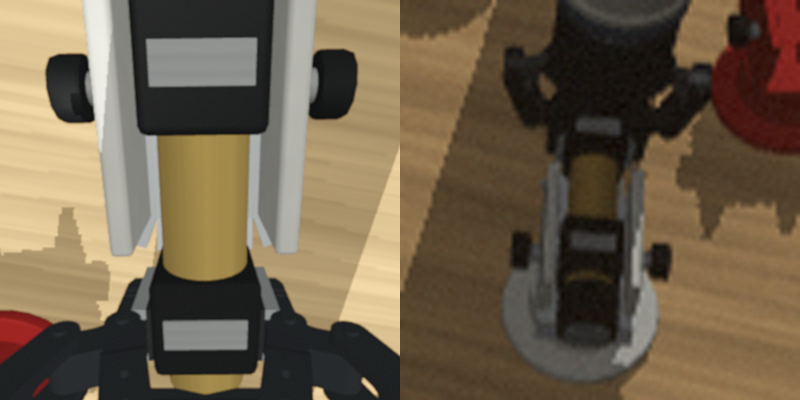

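```bash
python3 - <<'E'
from h import *
d=grab_frame('wrist');s=sense()
y=.1795;u=np.array([np.cos(y),np.sin(y)])
f=lambda r,c,z:(atz(d,r,c,z)[:2]-[605,147])@u
print('ring',f(335,285,108),'front ring',f(62,282,108),'cheek ends',f(253,200,107),f(252,368,107))
E
```

```text
ring -73.83358158217483 front ring 16.060472743747688 cheek ends -41.898539895703074 -41.87422790060809
```

Cheek end to rear ring reads 32 mm against an expected 30, so it's either home or 2 mm short. I'll relieve the downward load and press again to tell which.

```bash
python3 -m inch '[{"gripper":0.02,"tx":0,"ty":0,"tz":-0.0006,"spin":0},{"gripper":0.02,"tx":0.001,"ty":0,"tz":0,"spin":0},{"gripper":0.02,"tx":0.001,"ty":0,"tz":0,"spin":0},{"gripper":0.02,"tx":0.001,"ty":0,"tz":0,"spin":0},{"gripper":0.02,"tx":0,"ty":0,"tz":0,"spin":0},{"gripper":0.02,"tx":0,"ty":0,"tz":0,"spin":0},{"gripper":0.02,"tx":0,"ty":0,"tz":0,"spin":0},{"gripper":0.02,"tx":0,"ty":0,"tz":0,"spin":0}]' 90; python3 - <<'E'
from h import *
d=shot('wrist','w19.png');s=sense();print(s['contact_force'],s['wrist_torque'],s['eef_pos'])
cv2.imwrite('pics/c19.png',np.hstack([cv2.imread('pics/w18.png')[0:400,80:480],cv2.imread('pics/w19.png')[0:400,80:480]]))
E
```

```text
clock: 23.65
eef_pos: [531.1, 133.4, 29.7]
tcp_rot: [3.141, 0.011, 0.173]
contact_force: [-22.8, -2.3, 13.3]
opening: 0.46
[-21.03081512  -2.42815587  13.89438622] [-0.31240402  2.47083414  0.1328033 ] [531.09886443 133.43272565  29.7078512 ]
```

View pics/c19.png

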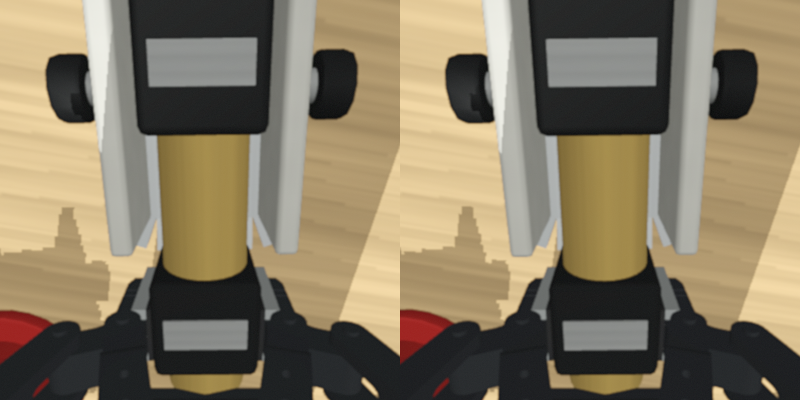

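Nothing moved under 22 N, so it's the hard stop, matching the predicted home. I'll relax the preload, open, and rise.

```bash
python3 -m inch '[{"gripper":0.02,"tx":-0.0015,"ty":0,"tz":0,"spin":0},{"gripper":0.02,"tx":-0.0015,"ty":0,"tz":0,"spin":0},{"gripper":0.02,"tx":-0.0005,"ty":0,"tz":0,"spin":0},{"gripper":0.02,"tx":0,"ty":0,"tz":0,"spin":0},{"gripper":0.02,"tx":0,"ty":0,"tz":0,"spin":0},{"gripper":0.02,"tx":0,"ty":0,"tz":0,"spin":0},{"gripper":0.02,"tx":0,"ty":0,"tz":0,"spin":0},{"gripper":0.02,"tx":0,"ty":0,"tz":0,"spin":0}]' 90
```

```text
clock: 24.5
eef_pos: [531.5, 133.5, 29.9]
tcp_rot: [3.141, 0.004, 0.173]
contact_force: [-6.9, -1.0, 0.3]
opening: 0.46
```

```bash
python3 -m inch '[{"gripper":0.042,"tx":0,"ty":0,"tz":0,"spin":0},{"gripper":0.048,"tx":0,"ty":0,"tz":0,"spin":0},{"gripper":0.06,"tx":0,"ty":0,"tz":0,"spin":0},{"gripper":0.075,"tx":0,"ty":0,"tz":0,"spin":0},{"gripper":0.075,"tx":0,"ty":0,"tz":0,"spin":0},{"gripper":0.075,"tx":-0.001,"ty":0,"tz":-0.01,"spin":0},{"gripper":0.075,"tx":0,"ty":0,"tz":-0.02,"spin":0},{"gripper":0.075,"tx":0,"ty":0,"tz":-0.03,"spin":0}]' 
python3 -m inch '[{"gripper":0.075,"tx":0,"ty":0,"tz":-0.03,"spin":0},{"gripper":0.075,"tx":0,"ty":0,"tz":-0.03,"spin":0},{"gripper":0.075,"tx":0,"ty":0,"tz":-0.03,"spin":0},{"gripper":0.075,"tx":0,"ty":0,"tz":-0.02,"spin":0},{"gripper":0.075,"tx":-0.03,"ty":0,"tz":0,"spin":0},{"gripper":0.075,"tx":-0.03,"ty":0,"tz":0,"spin":0},{"gripper":0.075,"tx":0,"ty":0,"tz":0,"spin":0},{"gripper":0.075,"tx":0,"ty":0,"tz":0,"spin":0}]' 
python3 - <<'E'
from h import *
import pickle
D={}
for n in('wrist','scene','top'): D[n]=shot(n,n+'20.png')
pickle.dump(D,open('w20.pkl','wb'))
s=sense();print(s['contact_force'],s['eef_pos'],s['clock'])
a=cv2.resize(cv2.imread('pics/scene20.png')[165:265,270:370],None,fx=3.2,fy=3.2,interpolation=2)
cv2.imwrite('pics/c20.png',np.hstack([cv2.imread('pics/wrist20.png')[0:320,50:500],a]))
E
```

```text
clock: 25.3
eef_pos: [531.4, 133.5, 90.3]
tcp_rot: [3.141, 0.003, 0.173]
contact_force: [0.3, 0.8, -0.3]
opening: 0.877
clock: 26.1
eef_pos: [473.6, 123.5, 201.2]
tcp_rot: [-3.141, -0.002, 0.173]
contact_force: [1.1, -0.2, 0.2]
opening: 0.873
[-0.35783457 -0.64628928  0.14669892] [474.39534524 123.64533948 200.6270511 ] 26.25
```

View pics/c20.png

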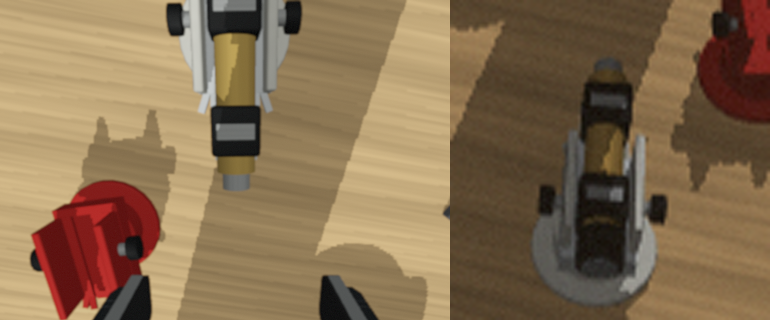

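```bash
python3 - <<'E'
from h import *
import pickle
D=pickle.load(open('w20.pkl','rb'));d=D['wrist']
y=.1795;u=np.array([np.cos(y),np.sin(y)]);n=np.array([-u[1],u[0]])
def f(r,c,z):
    p=atz(d,r,c,z)[:2]-[605,147];return (p@u).round(1),(p@n).round(1)
im=cv2.imread('pics/wrist20.png')[0:200,200:370];o=cv2.resize(im,None,fx=4,fy=3,interpolation=2)
o=cv2.resize(im,None,fx=4,fy=4,interpolation=2)[:600];cv2.imwrite('pics/c21.png',o)
print('rear',f(131,286,108),'front',f(5,286,108),'cheek',f(92,248,107),f(89,319,107))
o=cv2.resize(cv2.imread('pics/scene20.png')[180:265,280:360],None,fx=7,fy=7,interpolation=2);cv2.imwrite('pics/c22.png',o)
for s_,yy,z in [(45,0,64.5),(45,24,107),(45,-24,107),(-45,28,107),(-45,-28,107),(72,0,107.5)]:
    print(s_,yy,((proj(D['scene'],[*(np.array([605,147])+s_*u+yy*n),z])[0]-[280,180]+.5)*7).round())
E
```

```text
rear (np.float64(-73.7), np.float64(-2.7)) front (np.float64(12.9), np.float64(-3.2)) cheek (np.float64(-44.7), np.float64(26.1)) (np.float64(-42.9), np.float64(-28.0))
45 0 [255. 445.]
45 24 [332. 398.]
45 -24 [200. 386.]
-45 28 [350. 190.]
-45 -28 [203. 178.]
72 0 [263. 457.]
```

View pics/c21.png

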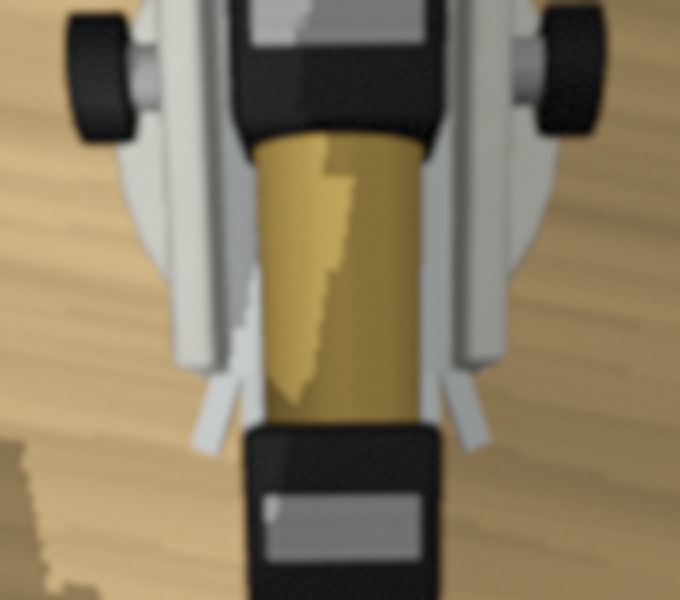

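View pics/c22.png

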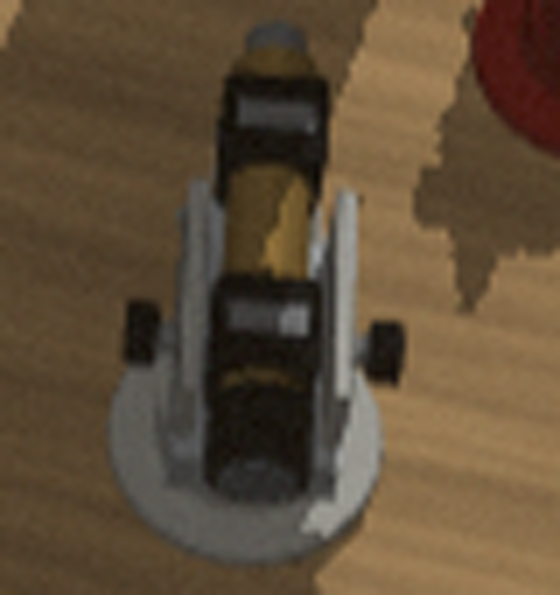

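The cheek end to rear ring now measures 29.9 mm (home is 30). The scope sits upright between the cheeks and the bystanders haven't moved. Handing in.

```bash
python3 -c "
from rig import *
print(sign_off()); print(sense()['clock'])"
```

```text
the job is handed in; nothing more can be done
None
the job is handed in; nothing more can be done
```

The guide scope is resting in the white saddle with its foot against the stop, handed in with the clock at about 26.3 s. I lifted it from the cradle by the front ring and set it foot-down on the table. I then took it again by the rear ring and slid it lens first into the track until it met a hard stop.

**Last checks:**
- **Stop:** nothing moved under about 22 N of pushing.
- **Seating:** after release, the mouth to the rear ring measured 29.9 mm (30 mm when home). While the scope was still held, the same check read 32 mm. The arm's position agreed with home to within 1 mm.
- **Release:** the gripper was well clear with about 0 N contact. I did not touch the mug, bottle, screwdriver, eyepiece or red saddle, and I saw no sign that any had moved. I made no measured check of their positions at the end.

**What went wrong or disagreed:**
- **First grasp:** the fingers closed above the ring without touching the scope, because the fingertips sit about 45–50 mm above the reported tool point. I corrected the height and the second try held.
- **First command:** my first moves were refused for missing row keys, which cost no robot time.
- **Cameras:** the top and scene cameras differed by about 1.5 mm on how well the scope was centred with the saddle. It slid in without contact until the stop.

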